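# Make up the shower and basin kits for a guest bathroom

### The job

Make up two guest kits from the grey stock tray: the narrow two-bay shower tray gets the soap bar in its long bay and the taller bottle in its short bay; the wider three-bay basin tray gets the nail brush, bristles down, in the long bay nearest the robot, the tumbler in the larger far bay and the shorter bottle in the smaller far bay. The nail brush lies on the soap, so take it off before you lift the soap. Leave everything upright or lying flat on the floor of its own bay, let go of and at rest, and do not disturb the jar, the plant or the shaving brush.

Things in the scene. Friction and masses are not known exactly. Their poses are not given: they have to be found in the camera images.
- soap: Cream-coloured bar of soap, 78 (its x) x 50 (its y) x 26 mm high, edges slightly rounded, lying flat. Origin: centre of its underside, z up. Starts in the grey stock tray (floor 5 mm, rim 14 mm above the counter) ahead of the robot, at one of four places. The nail brush lies across its top.
- nail_brush: Wooden nail brush lying bristles down: wooden back 80 (its x) x 36 (its y) mm, occupying 14 to 28 mm above the origin; below it a stiff pale bristle block 70 x 28 mm, from 0 to 14 mm. Origin: centre of the underside of the bristles, z up. At the start it lies crosswise on top of the soap; loose.
- tall_bottle: The taller of two white plastic bottles with black screw caps: round, 38 mm diameter, 88 mm high in all, straight-sided up to 70 mm; cap 26 mm diameter, the top 13 mm. Closed, rigid. Origin: centre of its underside, z up. Starts in the grey stock tray (floor 5 mm, rim 14 mm above the counter) ahead of the robot, at one of four places.
- short_bottle: The shorter of the two white plastic bottles with black screw caps: round, 38 mm diameter, 58 mm high in all, straight-sided up to 40 mm; cap 26 mm diameter, the top 13 mm. Closed, rigid. Origin: centre of its underside, z up. Starts in the grey stock tray (floor 5 mm, rim 14 mm above the counter) ahead of the robot, at one of four places.
- tumbler: White ceramic tooth tumbler, a straight round cup, 58 mm outer diameter, 80 mm high, wall 3 mm, mouth up, empty. Origin: centre of its underside, z up. Starts in the grey stock tray (floor 5 mm, rim 14 mm above the counter) ahead of the robot, at one of four places.
- shower_tray: Narrow oblong bamboo tray, two bays, fixed left or right of the stock, 210 (its x) x 112 (its y) mm outside, rim 14 mm high. Origin: centre of underside, z up; floor 5 mm above it. Long bay: x -99 to 22, y -50 to 50 mm. Short bay: x 26 to 99, y -50 to 50 mm. The ridge between is 4 mm wide, 6 mm high above the floor. Its x points away from the robot within 0.3 rad.
- basin_tray: Wider bamboo tray, three bays, fixed on the other side of the stock, 190 (its x) x 170 (its y) mm outside, rim 14 mm high. Origin: centre of underside, z up; floor 5 mm above it. Bays (mm): long near x -89 to -14, y -79 to 79; larger far x -10 to 89, y -7 to 79; smaller far x -10 to 89, y -79 to -11. Ridges between: 6 mm above the floor. Its x points away from the robot within 0.3 rad.
- jar: Bystander, leave alone: green glass jar with steel lid, 68 mm diameter, 75 mm high, loose, beyond the stock tray. Origin: centre of its underside.
- plant: Bystander, leave alone: small plant in a white pot, up to 74 mm diameter, about 100 mm high, loose, beyond the stock tray. Origin: centre of its underside.
- shaving_brush: Bystander, leave alone: dark shaving brush standing upright, up to 40 mm diameter, 97 mm high, loose, beyond the stock tray. Origin: centre of its underside.

How it is judged:
By the outcome, as a careful person would: the job done as asked, in the order asked, and still so for the second after the job is handed in, with the robot touching nothing.
It also fails if it takes over 128 s, if anything falls off the work surface, if the arm or the gripper's body presses on something with over 40 N, if the wrist force passes 120 N, or if a joint passes its speed limit or range.

### The arm

A 7-joint arm with a two-finger parallel gripper is mounted at the origin on the work surface. World frame = base frame: x ahead of the robot, y to its left, z up, the work surface at z = 0. Lengths are in m, angles in rad, forces in N, time in s.
With the tool pointing down it reaches from about 0.425 to 0.925 m from the base axis. Payload 6.8 kg.
Tool frame: the origin (TCP) lies midway between the tips of the shut fingers; the grasp point (between the pads) lies 19 mm behind it; z points along the fingers, y is the line along which they close (so a half turn about z gives the same grasp; the last joint's range is limited). The gripper opens to 85 mm and grips with 20 to 120 N. Pads are 22 mm wide; open, the fingers measure 114 mm over their backs; the gripper's body (76 mm by 85 mm) begins 54 mm behind the grasp point. The pads swing forward as they close: fully open they stand 13 mm farther back than shut.
Start: joints at [-1.419, 0.477, 0.022, 1.555, -0.011, 1.109, -0.083], TCP at [0.173, 0.652, 0.21] pointing down, gripper open.
Joint ranges: [-2.96, 2.96], [-0.34, 2.1], [-1.41, 1.46], [0.24, 2.44], [-1.37, 4.51], [0.17, 1.92], [-2.96, 2.96]. Speed limits (rad/s): [2.39, 2.39, 3.14, 3.14, 3.14, 3.14, 3.14].

### API

Orientations are given as a rotation vector (axis times angle).
In Python, from bench import status, vision, r gives the robot as it stands. The module is installed in compiled form; this text tells all that it offers.
- The arm moves only by the shell command python3 -m handwheel 'ROWS' [OPENING] [FORCE]. ROWS is JSON, a list of rows, each an object with "dp": the shift along the tool's x, y, z in m, a list of three; "delta_rot": the turn, a rotation vector about the tool's x, y, z in rad, a list of three. In form: [{"dp": [x, y, z], "delta_rot": [rx, ry, rz]}, ...]. A call has 1 to 12 rows; each row is the pose to reach, as a shift and turn from the pose commanded when the call began, along the tool's axes at that moment; what a row does not reach only later rows make up. A row lasts 1/8 s, in which the tool goes at most 62.5 mm and 10.7 degrees, less where a joint would pass 70% of its speed; a pose out of reach is approached as far as the arm can. A call with a gripper value outside its range is refused whole. OPENING is the opening, from 0 (shut) to 1 (fully open), set as the call begins (- or left out, the last holds). The fingers move at their own pace and stop on an object; FORCE is the grip in N (left out, the last holds). Time passes only in rows, so rows that repeat a pose let the fingers close. It gives the time, the measured TCP pose, the force, the opening and the grip force at its end, in the units of the state.
- status.get_obs(): the state, without advancing time (a new reading comes with each control period).
- vision.grab_frame(name): name is "scene" or "top" or "wrist"; returns a dict with "img" (420x560x3 uint8, blue, green, red), "fovy" (degrees; the focal length in pixels is half the picture's height over the tangent of half this angle, whatever the lens; pixels are square), "cx", "cy" (the principal point, pixels), "world_from_camera" (4x4, takes a point from camera to world coordinates). Camera axes: x right, y up, looking along -z (the intrinsics and any distortion apply to the point x, -y, -z); pixel columns grow to the right and rows downward; lengths in m; the calibration is good to about 2 mm. A picture is of the moment at which its call begins. There is no depth.
- r.hand_in(): hands the job in; it is judged then, once.
The state is a dict: "clock": time; "joints": joint angles; "qvel": joint speeds; "tau": joint torques, N m; "tcp_pos": TCP position; "orientation": TCP orientation; "contact_force": force on the tool from outside, world axes, zero at the start; "moment": the same for the moment, N m; "grip_width": finger opening in m; "gripper_force": force on a finger pad.
Only numpy, scipy, OpenCV 4.12 (cv2) and the standard library are available. Lean on these libraries where they do the work, as an engineer would, in place of code of your own. Each camera call takes 0.05 s, during which the arm holds its last target. There are 200 camera calls.

## Working session

There is one attempt and no reset: what is moved stays moved. The work goes in short steps, Python scripts to look and compute and a shell command to move; the robot and the scene stay as the last step left them, time stands still between calls to the robot, and variables do not carry over. Pictures are saved under pics/ and viewed, at most 14 in all, crops included, and the job is handed in when it is done.

```bash
mkdir -p pics
python3 - <<'E'
from bench import status, vision
import cv2,numpy as np
np.set_printoptions(precision=4,suppress=True)
o=status.get_obs()
print(o)
for n in ("top","scene","wrist"):
    f=vision.grab_frame(n); cv2.imwrite(f"pics/{n}0.png",f["img"])
    print(n,{k:f[k] for k in f if k!="img"})
E
```

```text
{'clock': 0.0, 'joints': array([-1.4191,  0.4778,  0.0223,  1.5565, -0.0115,  1.1093, -0.0831]), 'qvel': array([-0.0006, -0.0016,  0.0002, -0.0004,  0.0003,  0.0002,  0.0002]), 'tau': array([ -0.    , -59.6447,   1.6075, -28.1201,   0.0124,   0.0092,
        -0.    ]), 'tcp_pos': array([0.1732, 0.6517, 0.2092]), 'orientation': array([-0.4068, -3.115 ,  0.0029]), 'contact_force': array([-0.3984,  0.7883,  0.2494]), 'moment': array([ 0.0273,  0.018 , -0.0405]), 'gripper_force': 0.0, 'grip_width': 0.08563930196346436}
top {'fovy': 57.93784277278264, 'cx': 286.245778101611, 'cy': 211.8552356349715, 'world_from_camera': array([[ 0.017 ,  0.9915, -0.1292,  0.5093],
       [-0.9995,  0.0134, -0.0284, -0.0199],
       [-0.0264,  0.1296,  0.9912,  0.849 ],
       [ 0.    ,  0.    ,  0.    ,  1.    ]])}
scene {'fovy': 52.74184568117555, 'cx': 287.09998827424585, 'cy': 210.17706094661898, 'world_from_camera': array([[ 0.7513, -0.364 ,  0.5505,  1.1362],
       [ 0.6597,  0.3934, -0.6403, -0.5952],
       [ 0.0165,  0.8442,  0.5357,  0.5454],
       [ 0.    ,  0.    ,  0.    ,  1.    ]])}
wrist {'fovy': 62.33696270797963, 'cx': 278.5491943686043, 'cy': 202.46911461751807, 'world_from_camera': array([[ 0.2555, -0.9338, -0.2503,  0.1118],
       [ 0.9668,  0.2466,  0.0667,  0.6677],
       [-0.0006, -0.259 ,  0.9659,  0.3725],
       [ 0.    ,  0.    ,  0.    ,  1.    ]])}
```

View pics/top0.png

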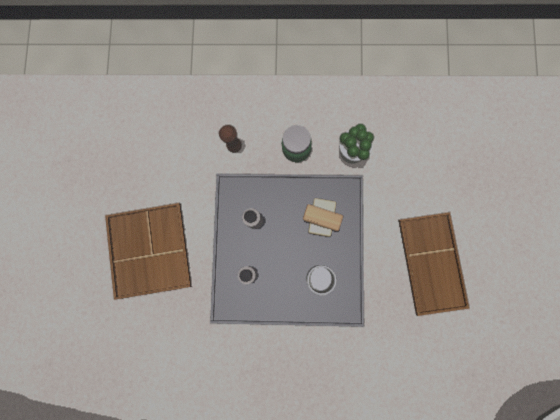

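View pics/scene0.png

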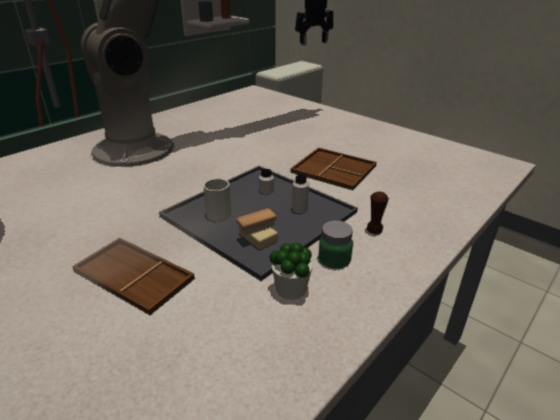

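```bash
cat > h.py <<'E'
from bench import status, vision
import cv2, numpy as np
from scipy.spatial.transform import Rotation as R
np.set_printoptions(precision=4,suppress=True)
def cam(f):
    fl=210/np.tan(np.radians(f["fovy"])/2); return fl,np.array(f["world_from_camera"])
def ray(f,uv):
    fl,T=cam(f); uv=np.atleast_2d(np.asarray(uv,float))
    d=np.c_[(uv[:,0]-f["cx"])/fl,-(uv[:,1]-f["cy"])/fl,-np.ones(len(uv))]@T[:3,:3].T
    return T[:3,3],d
def plane(f,uv,z):
    c,d=ray(f,uv); return c+d*((z-c[2])/d[:,2])[:,None]
def proj(f,p):
    fl,T=cam(f); q=(np.atleast_2d(p)-T[:3,3])@T[:3,:3]
    return np.c_[f["cx"]-fl*q[:,0]/q[:,2], f["cy"]+fl*q[:,1]/q[:,2]]
def tri(*obs):
    A=np.zeros((3,3));b=np.zeros(3)
    L=[]
    for f,uv in obs:
        c,d=ray(f,uv);d=d[0]/np.linalg.norm(d[0]);P=np.eye(3)-np.outer(d,d);A+=P;b+=P@c;L.append((c,P))
    x=np.linalg.solve(A,b); return x,[np.linalg.norm(P@(x-c)) for c,P in L]
def blobs(mask,amin=30):
    cs,_=cv2.findContours(mask.astype(np.uint8),cv2.RETR_EXTERNAL,cv2.CHAIN_APPROX_NONE)
    return sorted([c for c in cs if cv2.contourArea(c)>amin],key=cv2.contourArea,reverse=True)
def cen(c):
    m=cv2.moments(c);return np.array([m["m10"],m["m01"]])/m["m00"]
def go(p,yaw=None,q=0):
    """p: world TCP target; yaw: world direction angle of the finger closing line (mod pi)"""
    o=status.get_obs();R0=R.from_rotvec(o["orientation"]);M=R0.as_matrix()
    if yaw is None: yaw=np.arctan2(M[1,1],M[0,1])
    y=np.array([np.cos(yaw),np.sin(yaw),0]); y=y if y@M[:,1]>0 else -y
    z=np.array([0,0,-1.]);T=np.c_[np.cross(y,z),y,z]
    print("dp",M.T@(np.asarray(p)-o["tcp_pos"]),"drot",(R0.inv()*R.from_matrix(T)).as_rotvec(),
     "| tcp",o["tcp_pos"],"q",o["joints"],"w",o["grip_width"],"t",o["clock"])
E
python3 - <<'E'
from h import *
T=vision.grab_frame("top");S=vision.grab_frame("scene")
for n,f in(("T",T),("S",S)):
    hsv=cv2.cvtColor(f["img"],cv2.COLOR_BGR2HSV)
    for (u,v,w) in ([(180,240,"tray"),(308,215,"brush"),(318,231,"soap"),(252,217,"cap"),(250,282,"b"),(328,290,"tum"),(290,300,"stock"),(200,180,"counter")] if n=="T" else [(330,165,"tray"),(255,220,"brush"),(262,238,"soap"),(301,180,"cap"),(301,198,"b"),(217,205,"tum"),(290,225,"stock"),(210,160,"counter")]):
        print(n,w,hsv[v,u])
for n,f in(("T",T),("S",S)):
    img=f["img"]; c=img[160:340,200:380] if n=="T" else img[150:290,150:370]
    k=4.4 if n=="T" else 3.6
    cv2.imwrite(f"pics/{n}crop.png",cv2.resize(c,None,fx=3.3 if n=="T" else 3.6,fy=3.3 if n=="T" else 3.6,interpolation=cv2.INTER_CUBIC))
E
```

```text
T tray [ 13 119 116]
T brush [ 18  72 170]
T soap [ 30   5 169]
T cap [120   7  71]
T b [  0  10 148]
T tum [ 8 13 80]
T stock [135   8 131]
T counter [  8  16 171]
S tray [ 17 125 124]
S brush [ 14 129 156]
S soap [ 21  88 168]
S cap [30 21 12]
S b [13 30 60]
S tum [21 38 68]
S stock [150   8  68]
S counter [ 15  37 178]
```

View pics/Tcrop.png

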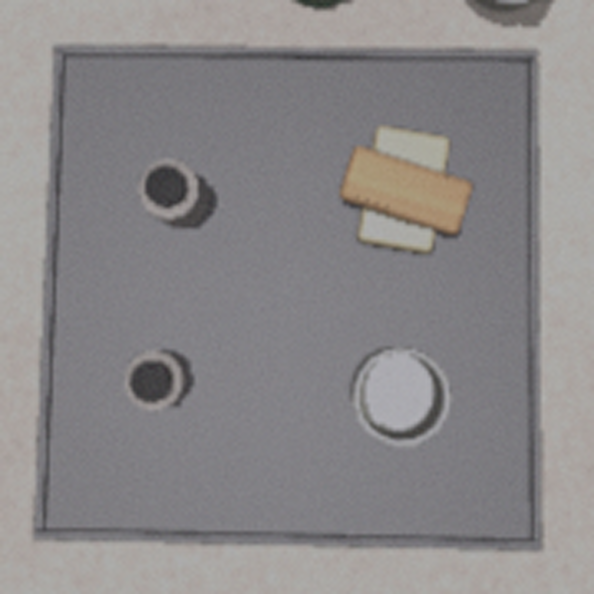

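The crop shows brush on soap at top px (323,218), the tall bottle's cap at (250,216), the short bottle's cap at (246,275), the tumbler rim at (322,280). Now I triangulate.

Run:
```python
from h import *
T=vision.grab_frame("top");S=vision.grab_frame("scene")
hT=cv2.cvtColor(T["img"],cv2.COLOR_BGR2HSV);hS=cv2.cvtColor(S["img"],cv2.COLOR_BGR2HSV)
def roi(m,x0,y0,x1,y1):
    r=np.zeros_like(m,bool);r[y0:y1,x0:x1]=m[y0:y1,x0:x1];return r
# trays
for nm,x0,x1 in(("basin",90,205),("shower",385,480)):
    m=roi((hT[...,1]>60)&(hT[...,0]<30),x0,190,x1,330)
    c=blobs(m,300)[0][:,0]
    for z in(0.014,):
        p=plane(T,cv2.convexHull(c)[:,0]+0.0,z)[:,:2]
        print(nm,cv2.minAreaRect((p*1000).astype(np.float32)))
    im=S["img"]
# scene tray hulls at z .014
for nm,b in(("basin",(280,140,390,195)),("shower",(60,230,205,315))):
    m=roi((hS[...,1]>80)&(hS[...,0]<30)&(hS[...,2]<150),*b);c=blobs(m,300)[0][:,0]
    p=plane(S,cv2.convexHull(c)[:,0]+0.0,0.014)[:,:2]; print(nm,"scene",cv2.minAreaRect((p*1000).astype(np.float32)))
# caps top view
for nm,b,bs in(("tall",(242,208,259,225),(292,170,312,190)),("short",(237,267,254,284),(255,165,277,186))):
    c=blobs(roi(hT[...,2]<95,*b))[0]
    cs=blobs(roi(hS[...,2]<28,*bs),15)[0]
    (ex,ey),ax,an=cv2.fitEllipse(cs)
    xs=cv2.boundingRect(cs);x=cv2.boundingRect(c)
    print(nm,"T",cv2.fitEllipse(c),"S",xs,cen(cs))
    # cap top-disc centre in scene: top of the bounding box + half the disc's minor axis
    print(" on text plane",plane(T,cv2.fitEllipse(c)[0],.093 if nm=="tall" else .063))
# brush
c=blobs(roi((hT[...,1]>45)&(hT[...,0]<26),295,195,350,245))[0]
r=cv2.minAreaRect(c);print("brushT",r, "side lens",)
p=plane(T,cv2.convexHull(c)[:,0]+0.,.059)[:,:2];print(cv2.minAreaRect((p*1000).astype(np.float32)))
cv2.imwrite("pics/Scrop.png",cv2.resize(S["img"][160:260,190:320],None,fx=6,fy=6,interpolation=cv2.INTER_CUBIC))
```

```text
basin ((528.3888549804688, 310.647216796875), (188.07070922851562, 171.1396026611328), 10.476713180541992)
shower ((511.3811950683594, -315.38134765625), (208.3948974609375, 112.5042953491211), 9.245567321777344)
basin scene ((533.5095825195312, 301.37451171875), (194.95765686035156, 187.94564819335938), 10.945091247558594)
shower scene ((518.4869384765625, -320.6822509765625), (218.54420471191406, 118.41587829589844), 9.073675155639648)
tall T ((249.92213439941406, 216.1622772216797), (11.26188850402832, 12.071449279785156), 104.21205139160156) S (296, 174, 10, 9) [300.6519 178.0944]
 on text plane [[0.5981 0.0747 0.093 ]]
short T ((245.55484008789062, 275.2292175292969), (11.236432075500488, 11.87261962890625), 65.86591339111328) S (261, 169, 11, 8) [265.6944 172.5799]
 on text plane [[0.4795 0.0838 0.063 ]]
brushT ((322.6034851074219, 217.25863647460938), (38.604095458984375, 20.483802795410156), 23.198591232299805) side lens
((601.9692993164062, -73.40576171875), (80.43002319335938, 43.29739761352539), 67.21183776855469)
```

View pics/Scrop.png

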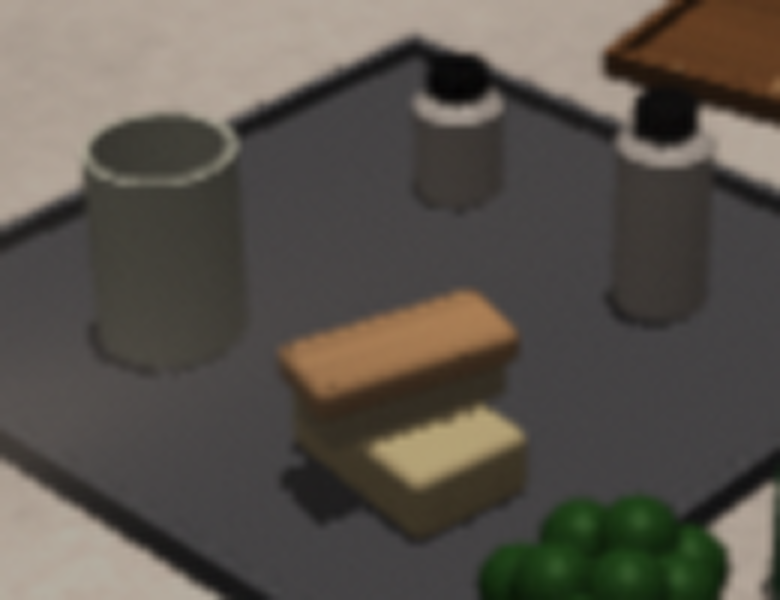

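Run:
```python
from h import *
T=vision.grab_frame("top");S=vision.grab_frame("scene")
s=lambda a,b:((a+.5)/6-.5+190,(b+.5)/6-.5+160)
t=lambda a,b:((a+.5)/3.3-.5+200,(b+.5)/3.3-.5+160)
for n,a,b in(("tall",(249.9,216.2),s(667,101)),("short",(245.55,275.2),s(458,68)),("tum",t(402,396),s(162,150)),("brush",t(408,186),s(400,345)),
 ("basinTL",(107,214),None)):
    if b: print(n,*tri((T,a),(S,b)))
o=status.get_obs();print(R.from_rotvec(o["orientation"]).as_matrix())
for y in(-16,164): go((.56,-.03,.26),np.radians(y))
```

```text
tall [0.5984 0.0751 0.0925] [np.float64(0.00048600374183047274), np.float64(0.0004860037418307027)]
short [0.4797 0.0842 0.0616] [np.float64(0.00024160687519981226), np.float64(0.0002416068751997579)]
tum [ 0.4746 -0.07    0.0833] [np.float64(0.0003800983508107236), np.float64(0.00038009835081076384)]
brush [ 0.6046 -0.0753  0.0568] [np.float64(0.00018516301429490913), np.float64(0.00018516301429486967)]
[[-0.9664  0.2569 -0.0001]
 [ 0.2569  0.9664 -0.0001]
 [ 0.     -0.0001 -1.    ]]
dp [-0.5489 -0.5601 -0.0498] drot [-0.0001 -0.0001 -1.5514] | tcp [0.1734 0.6523 0.2101] q [-1.4191  0.4771  0.0224  1.5555 -0.0115  1.1093 -0.0831] w 0.0853883048658736 t 0.45
dp [-0.5489 -0.5601 -0.0498] drot [-0.0001 -0.0001 -1.5514] | tcp [0.1734 0.6523 0.2101] q [-1.4191  0.4771  0.0224  1.5555 -0.0115  1.1093 -0.0831] w 0.0853883048658736 t 0.45
```

```bash
sed -i 's/y=y if y@M\[:,1\]>0 else -y/y=y if y[:2]@np.asarray(p)[:2]>0 else -y/' h.py; python3 -c "
from h import *
go((.57,-.05,.26),np.radians(-16))"
```

```text
dp [-0.5637 -0.5769 -0.0498] drot [-0.0001  0.0001  1.5902] | tcp [0.1734 0.6523 0.2101] q [-1.4191  0.4771  0.0224  1.5555 -0.0115  1.1093 -0.0831] w 0.0853883048658736 t 0.45
```

```bash
python3 -m handwheel '[{"dp":[-0.3,-0.3,-0.05],"delta_rot":[0,0,0.8]},{"dp":[-0.3,-0.3,-0.05],"delta_rot":[0,0,0.8]},{"dp":[-0.3,-0.3,-0.05],"delta_rot":[0,0,0.8]},{"dp":[-0.3,-0.3,-0.05],"delta_rot":[0,0,0.8]},{"dp":[-0.564,-0.577,-0.05],"delta_rot":[0,0,1.59]},{"dp":[-0.564,-0.577,-0.05],"delta_rot":[0,0,1.59]},{"dp":[-0.564,-0.577,-0.05],"delta_rot":[0,0,1.59]},{"dp":[-0.564,-0.577,-0.05],"delta_rot":[0,0,1.59]},{"dp":[-0.564,-0.577,-0.05],"delta_rot":[0,0,1.59]},{"dp":[-0.564,-0.577,-0.05],"delta_rot":[0,0,1.59]},{"dp":[-0.564,-0.577,-0.05],"delta_rot":[0,0,1.59]},{"dp":[-0.564,-0.577,-0.05],"delta_rot":[0,0,1.59]}]' 1 40; python3 -c "
from h import *
go((.57,-.05,.26),np.radians(-16))"
```

```text
clock: 1.95
tcp_pos: [0.5424, -0.0002, 0.2585]
orientation: [-2.508, -1.892, -0.002]
contact_force: [0.2, 0.7, 0.2]
grip_width: 0.0854
gripper_force: 0.0
dp [-0.0403  0.0402 -0.0015] drot [ 0.0008 -0.0011  0.0011] | tcp [ 0.5424 -0.0002  0.2585] q [-0.6803  0.2413  0.6819  1.8514 -0.1702  1.1062 -0.2143] w 0.0854184962154876 t 1.95
```

```bash
cat > shot.py <<'E'
import sys,pickle
from h import *
n=sys.argv[1];f=vision.grab_frame("wrist");cv2.imwrite(f"pics/{n}.png",f["img"]);pickle.dump(f,open(f"pics/{n}.pkl","wb"))
E
python3 shot.py w1
python3 -m handwheel '[{"dp":[-0.02,0.06,0],"delta_rot":[0,0,0]},{"dp":[-0.02,0.07,0],"delta_rot":[0,0,0]},{"dp":[-0.02,0.07,0],"delta_rot":[0,0,0]},{"dp":[-0.02,0.07,0],"delta_rot":[0,0,0]}]'; python3 shot.py w2;  python3 -c "
import cv2,numpy as np
cv2.imwrite('pics/w12.png',cv2.resize(np.hstack([cv2.imread('pics/w1.png'),cv2.imread('pics/w2.png')]),(800,300),interpolation=cv2.INTER_AREA))"
```

```text
clock: 2.5
tcp_pos: [0.6024, -0.036, 0.258]
orientation: [-2.506, -1.892, -0.0]
contact_force: [-0.3, 1.1, 0.1]
grip_width: 0.0853
gripper_force: 0.0
```

View pics/w12.png

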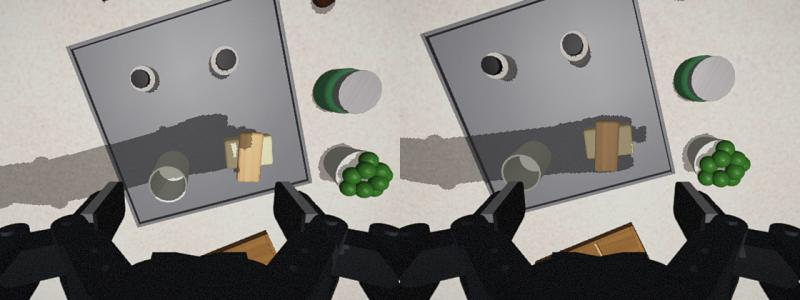

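Both wrist views show the brush on the soap (full-res ≈(350,220) and (288,204)), both bottles and the tumbler. I segment the brush and triangulate.

Run:
```python
from h import *
import pickle
F=[pickle.load(open(f"pics/w{i}.pkl","rb")) for i in(1,2)]
C=[]
for f,(x0,y0,x1,y1),k in zip(F,((300,150,400,280),(240,140,350,270)),(60,60)):
    h=cv2.cvtColor(f["img"],cv2.COLOR_BGR2HSV)
    print(h[220,350] if f is F[0] else h[204,288], "soap", h[205,378] if f is F[0] else h[198,268])
    m=np.zeros(h.shape[:2],bool);a=h[y0:y1,x0:x1];m[y0:y1,x0:x1]=(a[...,1]>95)&(a[...,0]<25)
    m=cv2.morphologyEx(m.astype(np.uint8),cv2.MORPH_OPEN,np.ones((5,5)))
    c=blobs(m,200)[0];r=cv2.minAreaRect(c);print(r,cen(c));C.append(cen(c))
    p=plane(f,cv2.convexHull(c)[:,0]+0.,.059)[:,:2];print("z59",cv2.minAreaRect((p*1000).astype(np.float32)))
    s=f["img"].copy();cv2.drawContours(s,[c],-1,(0,0,255),1);cv2.imwrite(f"pics/seg{len(C)}.png",cv2.resize(s[y0:y1,x0:x1],None,fx=3,fy=3))
print(tri((F[0],C[0]),(F[1],C[1])))
cv2.imwrite("pics/seg.png",np.hstack([cv2.resize(cv2.imread(f"pics/seg{i}.png"),(330,390)) for i in(1,2)]))
```

```text
[ 19  88 219] soap [ 31  39 220]
((343.24591064453125, 218.79507446289062), (22.000186920166016, 69.80305480957031), 5.19442892074585) [340.4558 214.0184]
z59 ((598.2667846679688, -69.55526733398438), (78.9937515258789, 23.620759963989258), 71.4389877319336)
[ 17 120 147] soap [ 21  67 153]
((288.9815979003906, 203.95928955078125), (32.573951721191406, 70.90331268310547), 2.2906100749969482) [289.0484 203.6574]
z59 ((605.7089233398438, -72.67127227783203), (78.91914367675781, 34.985233306884766), 73.0023422241211)
(array([ 0.6037, -0.0895, -0.0152]), [np.float64(0.0018491008073175587), np.float64(0.0018491008073176257)])
```

View pics/seg.png

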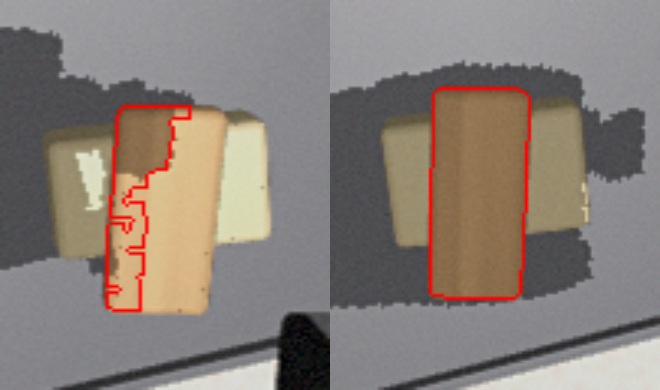

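```bash
python3 -c "
from h import *
go((.6055,-.073,.11),np.radians(-17))
go((.6055,-.073,.036),np.radians(-17))"
```

```text
dp [-0.035   0.0132  0.148 ] drot [-0.0007 -0.0009  0.0193] | tcp [ 0.6024 -0.0359  0.2581] q [-0.5619  0.3709  0.6869  1.7119 -0.2557  1.1506 -0.0803] w 0.08518439818210065 t 2.55
dp [-0.0351  0.0133  0.222 ] drot [-0.0007 -0.0009  0.0193] | tcp [ 0.6024 -0.0359  0.2581] q [-0.5619  0.3709  0.6869  1.7119 -0.2557  1.1506 -0.0803] w 0.08518439818210065 t 2.55
```

```bash
python3 -m handwheel '[{"dp":[-0.025,0.01,0.05],"delta_rot":[0,0,0.02]},{"dp":[-0.035,0.013,0.1],"delta_rot":[0,0,0.02]},{"dp":[-0.035,0.013,0.15],"delta_rot":[0,0,0.02]},{"dp":[-0.035,0.013,0.18],"delta_rot":[0,0,0.02]},{"dp":[-0.035,0.013,0.205],"delta_rot":[0,0,0.02]},{"dp":[-0.035,0.013,0.217],"delta_rot":[0,0,0.02]},{"dp":[-0.035,0.013,0.221],"delta_rot":[0,0,0.02]},{"dp":[-0.035,0.013,0.221],"delta_rot":[0,0,0.02]}]'
python3 -m handwheel '[{"dp":[0,0,0],"delta_rot":[0,0,0]},{"dp":[0,0,0],"delta_rot":[0,0,0]},{"dp":[0,0,0],"delta_rot":[0,0,0]},{"dp":[0,0,0],"delta_rot":[0,0,0]},{"dp":[0,0,0],"delta_rot":[0,0,0]},{"dp":[0,0,0],"delta_rot":[0,0,0]},{"dp":[0,0,0],"delta_rot":[0,0,0]}]' 0 40
```

```text
clock: 3.55
tcp_pos: [0.6066, -0.0742, 0.0378]
orientation: [2.527, 1.866, 0.002]
contact_force: [-0.3, 0.5, 0.3]
grip_width: 0.0856
gripper_force: 0.0
clock: 4.42
tcp_pos: [0.6067, -0.0746, 0.0381]
orientation: [2.527, 1.865, 0.002]
contact_force: [-2.7, 1.3, 8.2]
grip_width: 0.0003
gripper_force: 3.8
```

```bash
python3 shot.py w3
python3 - <<'E'
from h import *
a=cv2.imread('pics/w3.png');s=vision.grab_frame("scene")["img"];t=vision.grab_frame("top")["img"]
v=np.vstack([cv2.resize(s[140:280,150:370],(330,210)),cv2.resize(t[160:300,210:400],(330,243))])
cv2.imwrite('pics/c3.png',np.hstack([cv2.resize(a[:,50:],(465,453)),v]))
E
```

```text
(no output)
```

View pics/c3.png

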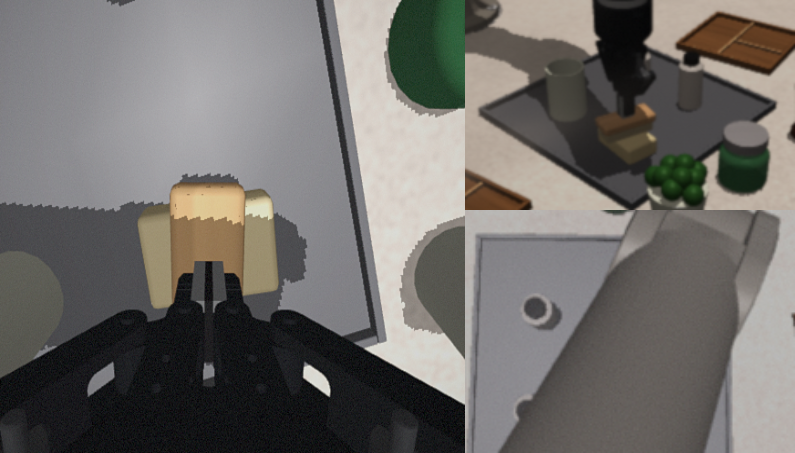

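Run:
```python
from h import *
import pickle
f=pickle.load(open("pics/w3.pkl","rb"));o=status.get_obs();p=o["tcp_pos"];print(p,o["contact_force"],o["moment"],f["world_from_camera"])
g=lambda q:((proj(f,q)-[50,0])*[465/510,453/420])
print("tcp in c3",g(p), "20mm up",g(p+[0,0,.02]))
u=np.array([np.cos(np.radians(73)),np.sin(np.radians(73)),0]);v=np.array([u[1],-u[0],0]);c=np.array([.6057,-.0727,.059])
print(g(np.array([c+a*.04*u+b*.018*v for a in(1,-1) for b in(1,-1)])))
# measured corners of far end in c3 px -> world at z .059
i=lambda a:np.array(a)/[465/510,453/420]+[50,0]
print(plane(f,i([[172,186],[244,187],[170,295],[243,295]]),.059))
print(plane(f,i([[172,186],[244,187]]),.040))
```

```text
[ 0.6067 -0.0746  0.0381] [-2.2517  0.3919  7.9023] [0.145  0.3996 0.0216] [[ 0.956   0.2839  0.0742  0.6274]
 [-0.2934  0.9238  0.246  -0.0133]
 [ 0.0013 -0.2569  0.9664  0.2013]
 [ 0.      0.      0.      1.    ]]
tcp in c3 [[204.7706 262.4688]] 20mm up [[204.3728 280.3842]]
[[240.3198 181.2573]
 [160.8594 181.3815]
 [236.4903 362.455 ]
 [166.9903 362.6018]]
[[ 0.6044 -0.0324  0.059 ]
 [ 0.6356 -0.0423  0.059 ]
 [ 0.5887 -0.0755  0.059 ]
 [ 0.6231 -0.086   0.059 ]]
[[ 0.6014 -0.0349  0.04  ]
 [ 0.6367 -0.0462  0.04  ]]
```

Run:
```python
from h import *
f=vision.grab_frame("scene");s=f["img"]
cv2.imwrite('pics/c4.png',cv2.resize(s[150:260,200:320],None,fx=5,fy=5,interpolation=cv2.INTER_CUBIC))
p=status.get_obs()["tcp_pos"]
print((proj(f,[p,p+[0,0,.02]])-[200,150])*5)
```

```text
[[287.3528 373.6155]
 [286.3505 334.1296]]
```

View pics/c4.png

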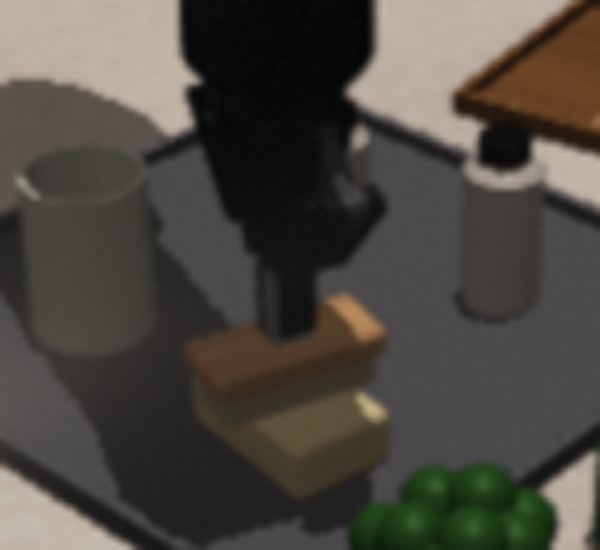

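Run:
```python
from h import *
import pickle
P={"tall":[.5984,.0751,.093],"short":[.4797,.0842,.063]}
for i in(1,2):
    f=pickle.load(open(f"pics/w{i}.pkl","rb"));g=cv2.cvtColor(f["img"],cv2.COLOR_BGR2GRAY)
    for n,X in P.items():
        q=proj(f,X)[0]
        bs=[(cen(c),cv2.contourArea(c),cv2.minAreaRect(c)[1]) for c in blobs((g<75)[:200],150) if np.linalg.norm(cen(c)-q)<60]
        print(i,n,"pred",q,"seen",bs)
f=vision.grab_frame("scene");
f0=cv2.imread("pics/scene0.png");g=cv2.cvtColor(f0,cv2.COLOR_BGR2GRAY)
print("scene0 tips pred",proj(f,[.1732,.6517,.2092]), proj(f,np.array([.1732,.6517,.2232])+np.array([[.0257,.0966,0],[-.0257,-.0966,0]])/.1*.05))
m=(g<22);ys,xs=np.where(m[0:60,280:350]);print("dark extents",xs.min()+280,xs.max()+280,ys.max(), [(y,xs[ys==y].min()+280,xs[ys==y].max()+280) for y in range(24,ys.max()+1,2)])
```

```text
1 tall pred [313.2173  83.539 ] seen [(array([315.8393,  83.3099]), 590.0, (26.870054244995117, 28.991378784179688))]
1 short pred [192.8786 110.7793] seen [(array([196.2449, 109.8073]), 486.0, (25.0, 25.0)), (array([161.5124,  88.0223]), 478.5, (140.37889099121094, 234.43470764160156))]
2 tall pred [237.7583  61.9452] seen [(array([241.6814,  62.1917]), 635.5, (30.0, 27.0))]
2 short pred [123.4212  91.7316] seen [(array([ 94.2123, 109.8182]), 1032.5, (172.53890991210938, 173.94580078125)), (array([127.9294,  91.2437]), 578.5, (27.064027786254883, 28.43684196472168))]
scene0 tips pred [[313.3615  53.7231]] [[324.6767  48.1391]
 [302.0801  51.121 ]]
dark extents 296 332 42 [(24, np.int64(296), np.int64(332)), (26, np.int64(296), np.int64(332)), (28, np.int64(296), np.int64(330)), (30, np.int64(297), np.int64(327)), (32, np.int64(300), np.int64(325)), (34, np.int64(301), np.int64(326)), (36, np.int64(301), np.int64(325)), (38, np.int64(301), np.int64(325)), (40, np.int64(301), np.int64(325)), (42, np.int64(301), np.int64(303))]
```

The fingertips stand on the brush top (0.058 m) while the TCP reads 0.038, and the first scene picture shows the same gap. So the real tips sit about 20 mm behind the reported TCP, and I'll correct for that. I rise, open and measure the brush again.

```bash
python3 -m handwheel '[{"dp":[0,0,-0.03],"delta_rot":[0,0,0]},{"dp":[0,0,-0.08],"delta_rot":[0,0,0]},{"dp":[0.02,0,-0.13],"delta_rot":[0,0,0]},{"dp":[0.03,0,-0.17],"delta_rot":[0,0,0]},{"dp":[0.03,0,-0.17],"delta_rot":[0,0,0]},{"dp":[0.03,0,-0.17],"delta_rot":[0,0,0]}]' 1 40; python3 shot.py w4
cat > seg.py <<'E'
import sys,pickle
from h import *
f=pickle.load(open(f"pics/{sys.argv[1]}.pkl","rb"));h=cv2.cvtColor(f["img"],cv2.COLOR_BGR2HSV)
m=cv2.morphologyEx(((h[...,0]<26)&(h[...,1]>78)&(h[...,2]>60)).astype(np.uint8),cv2.MORPH_OPEN,np.ones((5,5)))
for c in blobs(m,600):
    p=plane(f,cv2.convexHull(c)[:,0]+0.,float(sys.argv[2]))[:,:2]; r=cv2.minAreaRect((p*1000).astype(np.float32))
    print(cen(c),"centre mm",np.round(r[0],1),"size",np.round(r[1],1),"ang",round(r[2],1))
E
python3 seg.py w4 .059; python3 -c "
from h import *
go((.6055,-.073,.014),np.radians(-17))"
```

```text
clock: 5.42
tcp_pos: [0.6144, -0.0458, 0.2064]
orientation: [-2.527, -1.865, 0.001]
contact_force: [-0.3, 0.6, -0.2]
grip_width: 0.0857
gripper_force: 0.0
[279.0371 211.09  ] centre mm [608.5 -73.3] size [78.8 35.7] ang 73.0
dp [-0.0282  0.0002  0.1919] drot [-0.0018  0.0007 -0.0028] | tcp [ 0.614  -0.046   0.2059] q [-0.5232  0.4491  0.6769  1.7409 -0.3158  1.0651 -0.0386] w 0.08556199884843929 t 5.475
```

```bash
python3 -m handwheel '[{"dp":[-0.028,0.002,0.05],"delta_rot":[0,0,0]},{"dp":[-0.028,0.002,0.1],"delta_rot":[0,0,0]},{"dp":[-0.028,0.002,0.14],"delta_rot":[0,0,0]},{"dp":[-0.028,0.002,0.17],"delta_rot":[0,0,0]},{"dp":[-0.028,0.002,0.185],"delta_rot":[0,0,0]},{"dp":[-0.028,0.002,0.191],"delta_rot":[0,0,0]},{"dp":[-0.028,0.002,0.191],"delta_rot":[0,0,0]},{"dp":[-0.028,0.002,0.191],"delta_rot":[0,0,0]}]'
python3 -m handwheel '[{"dp":[0,0,0],"delta_rot":[0,0,0]},{"dp":[0,0,0],"delta_rot":[0,0,0]},{"dp":[0,0,0],"delta_rot":[0,0,0]},{"dp":[0,0,0],"delta_rot":[0,0,0]},{"dp":[0,0,0],"delta_rot":[0,0,0]},{"dp":[0,0,0],"delta_rot":[0,0,0]}]' 0 40
```

```text
clock: 6.48
tcp_pos: [0.6095, -0.0732, 0.0171]
orientation: [2.527, 1.865, 0.002]
contact_force: [0.5, 0.6, -0.5]
grip_width: 0.0855
gripper_force: 0.0
clock: 7.22
tcp_pos: [0.609, -0.0731, 0.0164]
orientation: [2.527, 1.866, 0.001]
contact_force: [-0.8, -0.5, 5.3]
grip_width: 0.0352
gripper_force: 40.9
```

```bash
python3 -c "
from h import *
go((.478,.27,.17),np.radians(10.5))"
```

```text
dp [ 0.2894 -0.2262 -0.1536] drot [ 0.0006 -0.0002 -0.4823] | tcp [ 0.609  -0.0731  0.0164] q [-0.3634  0.6789  0.527   1.8725 -0.4978  0.723   0.1495] w 0.03516837900931841 t 7.225
```

```bash
python3 -m handwheel '[{"dp":[0,0,-0.02],"delta_rot":[0,0,0]},{"dp":[0,0,-0.06],"delta_rot":[0,0,0]},{"dp":[0,0,-0.11],"delta_rot":[0,0,0]},{"dp":[0.03,-0.025,-0.153],"delta_rot":[0,0,-0.05]},{"dp":[0.075,-0.06,-0.153],"delta_rot":[0,0,-0.15]},{"dp":[0.12,-0.094,-0.153],"delta_rot":[0,0,-0.25]},{"dp":[0.165,-0.128,-0.153],"delta_rot":[0,0,-0.35]},{"dp":[0.21,-0.162,-0.153],"delta_rot":[0,0,-0.45]},{"dp":[0.25,-0.2,-0.153],"delta_rot":[0,0,-0.482]},{"dp":[0.289,-0.226,-0.153],"delta_rot":[0,0,-0.482]},{"dp":[0.289,-0.226,-0.153],"delta_rot":[0,0,-0.482]},{"dp":[0.289,-0.226,-0.153],"delta_rot":[0,0,-0.482]}]'; python3 shot.py w5
python3 seg.py w5 .014; python3 -c "
from h import *
go((.478,.301,.05),np.radians(10.5))"
```

```text
clock: 8.72
tcp_pos: [0.478, 0.2687, 0.1695]
orientation: [2.009, 2.414, -0.0]
contact_force: [0.5, -0.3, -0.3]
grip_width: 0.0351
gripper_force: 40.3
[327.5943 170.5784] centre mm [538.9 240.4] size [197.9 312. ] ang 10.5
dp [0.0325 0.0055 0.1194] drot [ 0.0004  0.0006 -0.0024] | tcp [0.4783 0.2681 0.1694] q [-1.0327  0.34    0.5071  1.9295 -0.2039  0.9221 -0.2451] w 0.035028140405775184 t 8.775
```

View pics/w5.png

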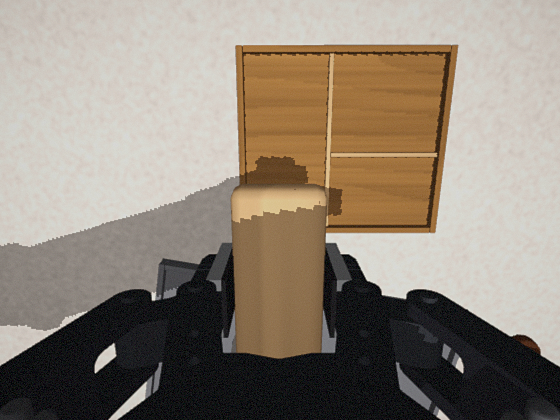

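The picture shows the held brush and the basin tray with corners at (236,45), (458,45), (435,233), the long ridge at (331,53)–(328,225) and the short one at y≈155.

Run:
```python
from h import *
import pickle
f=pickle.load(open("pics/w5.pkl","rb"))
p=plane(f,[[236,45],[458,45],[435,233]],.014)[:,:2];print(p)
x=p[1]-p[0];y=p[1]-p[2];print(np.linalg.norm(x),np.linalg.norm(y),np.degrees([np.arctan2(x[1],x[0]),np.arctan2(-y[0],y[1])]))
c=(p[0]+p[2])/2;print("centre",c)
a=np.radians(10.5);M=np.array([[np.cos(a),-np.sin(a)],[np.sin(a),np.cos(a)]])
r=plane(f,[[331,53],[329,155],[437,155]],.011)[:,:2];print("ridge in tray frame",(r-[.5284,.3106])@M*1000)
T=vision.grab_frame("top")
print("top-view corners vs wrist:",proj(T,np.c_[p,[.014]*3]))
go([*(np.array([.5284,.3106])+M@[-.0515,0]),.02],a)
```

```text
[[0.423  0.3774]
 [0.608  0.4118]
 [0.639  0.2458]]
0.18816704535593967 0.16894160012295975 [10.5419 10.589 ]
centre [0.531  0.3116]
ridge in tray frame [[-10.3036  79.1153]
 [ -8.6867  -8.4929]
 [ 91.2951  -8.4523]]
top-view corners vs wrist: [[113.6764 298.2135]
 [104.7982 213.8874]
 [178.7897 201.175 ]]
dp [0.033  0.0052 0.1494] drot [ 0.0003  0.0005 -0.003 ] | tcp [0.4785 0.2679 0.1694] q [-1.0322  0.3401  0.5071  1.9295 -0.204   0.9221 -0.2451] w 0.03495628488038141 t 8.825
```

```bash
python3 -m handwheel '[{"dp":[0.033,0.0065,0.04],"delta_rot":[0,0,-0.003]},{"dp":[0.033,0.0065,0.09],"delta_rot":[0,0,-0.003]},{"dp":[0.033,0.0065,0.13],"delta_rot":[0,0,-0.003]},{"dp":[0.033,0.0065,0.155],"delta_rot":[0,0,-0.003]},{"dp":[0.033,0.0065,0.17],"delta_rot":[0,0,-0.003]},{"dp":[0.033,0.0065,0.178],"delta_rot":[0,0,-0.003]},{"dp":[0.033,0.0065,0.18],"delta_rot":[0,0,-0.003]},{"dp":[0.033,0.0065,0.18],"delta_rot":[0,0,-0.003]}]'
```

```text
clock: 9.82
tcp_pos: [0.4791, 0.3029, -0.0096]
orientation: [2.007, 2.417, 0.002]
contact_force: [-0.0, -1.8, 4.6]
grip_width: 0.0353
gripper_force: 40.9
```

```bash
python3 -m handwheel '[{"dp":[0,0,0],"delta_rot":[0,0,0]},{"dp":[0,0,0],"delta_rot":[0,0,0]},{"dp":[0,0,0],"delta_rot":[0,0,0]},{"dp":[0,0,-0.03],"delta_rot":[0,0,0]},{"dp":[0,0,-0.08],"delta_rot":[0,0,0]},{"dp":[0,0,-0.14],"delta_rot":[0,0,0]},{"dp":[0,0,-0.19],"delta_rot":[0,0,0]},{"dp":[0,0,-0.2],"delta_rot":[0,0,0]}]' 0.7
python3 shot.py w6
python3 - <<'E'
from h import *
T=vision.grab_frame("top");h=cv2.cvtColor(T["img"],cv2.COLOR_BGR2HSV)
go((.585,-.06,.23),np.radians(81))
E
```

```text
clock: 10.82
tcp_pos: [0.4801, 0.3044, 0.1927]
orientation: [2.005, 2.417, 0.01]
contact_force: [0.9, 0.9, -0.2]
grip_width: 0.0601
gripper_force: 0.0
dp [-0.3771  0.0373 -0.0405] drot [ 0.0025 -0.0003 -1.2275] | tcp [0.4786 0.3038 0.19  ] q [-1.0864  0.3464  0.5186  1.8693 -0.2055  0.9762 -0.2917] w 0.05979779327848948 t 10.925
```

View pics/w6.png

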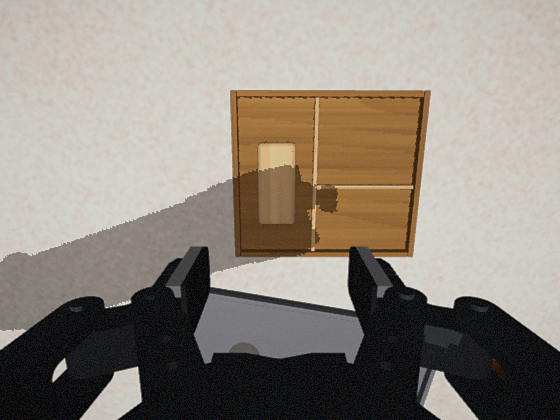

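Brush lies flat in the near bay (px (277,183)). Next is the soap.

Run:
```python
from h import *
import pickle
T=vision.grab_frame("top");print("soap approx",plane(T,(322.5,216.8),.031))
f=pickle.load(open("pics/w6.pkl","rb"))
print("basin",np.mean(plane(f,[[231,91],[430,91],[413,256],[236,256]],.014),0))
o=status.get_obs();R0=R.from_rotvec(o["orientation"]);M=R0.as_matrix()
a=np.radians(-99);y=np.array([np.cos(a),np.sin(a),0]);z=np.array([0,0,-1.])
print(M.T@(np.array([.60,-.075,.20])-o["tcp_pos"]),(R0.inv()*R.from_matrix(np.c_[np.cross(y,z),y,z])).as_rotvec())
```

```text
soap approx [[ 0.6062 -0.0752  0.031 ]]
basin [0.5312 0.3121 0.014 ]
[-0.3944  0.05   -0.0115] [-0.0004  0.0003  1.9142]
```

```bash
python3 -m handwheel '[{"dp":[-0.04,0.005,-0.01],"delta_rot":[0,0,0.18]},{"dp":[-0.08,0.01,-0.01],"delta_rot":[0,0,0.36]},{"dp":[-0.12,0.015,-0.01],"delta_rot":[0,0,0.54]},{"dp":[-0.16,0.02,-0.01],"delta_rot":[0,0,0.72]},{"dp":[-0.2,0.025,-0.01],"delta_rot":[0,0,0.9]},{"dp":[-0.24,0.03,-0.01],"delta_rot":[0,0,1.08]},{"dp":[-0.28,0.035,-0.01],"delta_rot":[0,0,1.26]},{"dp":[-0.32,0.04,-0.01],"delta_rot":[0,0,1.44]},{"dp":[-0.36,0.045,-0.01],"delta_rot":[0,0,1.62]},{"dp":[-0.394,0.05,-0.01],"delta_rot":[0,0,1.8]},{"dp":[-0.394,0.05,-0.01],"delta_rot":[0,0,1.914]},{"dp":[-0.394,0.05,-0.01],"delta_rot":[0,0,1.914]}]' 1
python3 -m handwheel '[{"dp":[0,0,0],"delta_rot":[0,0,0]},{"dp":[0,0,0],"delta_rot":[0,0,0]}]'
python3 shot.py w7
python3 - <<'E'
from h import *
import pickle
o=status.get_obs();print(o["joints"])
f=pickle.load(open("pics/w7.pkl","rb"));q=proj(f,[.606,-.075,.031])[0];print(q)
h=cv2.cvtColor(f["img"],cv2.COLOR_BGR2HSV);u,v=q.astype(int);print(h[v,u],h[v-60,u],h[v,u+90],h[v,u-90])
E
```

```text
clock: 12.48
tcp_pos: [0.5991, -0.0749, 0.1969]
orientation: [3.13, -0.246, -0.005]
contact_force: [0.1, 0.3, -0.8]
grip_width: 0.0855
gripper_force: 0.0
clock: 12.72
tcp_pos: [0.5999, -0.074, 0.1986]
orientation: [-3.132, 0.243, 0.001]
contact_force: [0.2, -0.1, 0.9]
grip_width: 0.0851
gripper_force: 0.0
[-0.6873  0.5524  1.0103  1.7877 -0.5231  1.0981 -1.2212]
[278.0121 174.8936]
[ 21  70 153] [130   5 169] [60  4 72] [113   6 159]
```

View pics/w7.png

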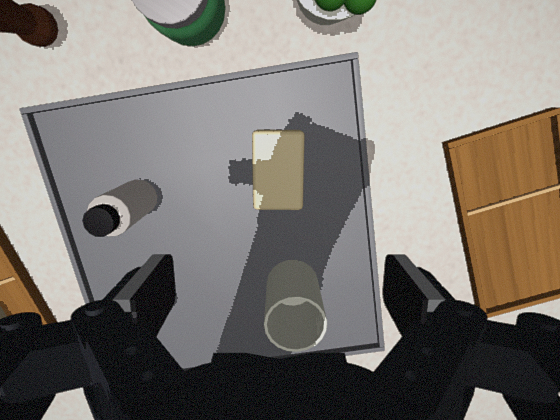

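The soap is alone at (278,170), edges x 253–303, y 131–210, with the tumbler below at (295,322).

```bash
cat > soap.py <<'E'
import sys,pickle
from h import *
def fit(n):
    f=pickle.load(open(f"pics/{n}.pkl","rb"));h=cv2.cvtColor(f["img"],cv2.COLOR_BGR2HSV);u,v=proj(f,[.606,-.075,.031])[0].astype(int)
    m=np.zeros(h.shape[:2],np.uint8);s=np.s_[max(v-75,0):v+75,u-75:u+75];a=h[s];m[s]=((a[...,1]>25)&(a[...,0]>12)&(a[...,0]<42)&(a[...,2]>110))
    c=blobs(cv2.morphologyEx(m,cv2.MORPH_OPEN,np.ones((5,5))),300)[0]
    p=plane(f,cv2.convexHull(c)[:,0]+0.,.031)[:,:2]*1000;r=cv2.minAreaRect(p.astype(np.float32));print(n,r,cv2.minAreaRect(c)[:2]);return f,cv2.minAreaRect(c)[0]
L=[fit(n) for n in sys.argv[1:]]
if len(L)>1: print(tri(*L))
E
python3 -m handwheel '[{"dp":[0.005,0.04,0.01],"delta_rot":[0,0,0]},{"dp":[0.005,0.06,0.02],"delta_rot":[0,0,0]},{"dp":[0.005,0.06,0.02],"delta_rot":[0,0,0]},{"dp":[0.005,0.06,0.02],"delta_rot":[0,0,0]}]'; python3 shot.py w8; python3 soap.py w7 w8
```

```text
clock: 13.28
tcp_pos: [0.5962, -0.1335, 0.1792]
orientation: [-3.131, 0.244, -0.001]
contact_force: [-0.4, 0.9, 0.2]
grip_width: 0.0852
gripper_force: 0.0
w7 ((609.6679077148438, -75.22886657714844), (48.41641616821289, 76.08287048339844), 80.88079833984375) ((278.0, 169.99996948242188), (49.99999237060547, 77.99998474121094))
w8 ((597.7356567382812, -74.04993438720703), (49.45691680908203, 51.170841217041016), 81.1889419555664) ((214.03433227539062, 193.85862731933594), (54.236637115478516, 53.55717468261719))
(array([ 0.6079, -0.0775,  0.0509]), [np.float64(0.006242739365308086), np.float64(0.006242739365307855)])
```

```bash
sed -i "s/(a\[...,1\]>25)&/((a[...,1]>25)|((a[...,2]>190)\&(a[...,1]>10)))\&/" soap.py; python3 soap.py w7 w8; python3 -c "
from h import *
import pickle
f=pickle.load(open('pics/w8.pkl','rb'));h=cv2.cvtColor(f['img'],cv2.COLOR_BGR2HSV)
print(h[130:230:8,214].tolist())"
```

```text
w7 ((609.6632690429688, -75.2210693359375), (48.43035888671875, 76.09444427490234), 80.88079833984375) ((278.0, 170.0), (78.0, 50.0))
w8 ((610.034423828125, -76.001953125), (49.44352722167969, 76.1776351928711), 81.05680084228516) ((213.04124450683594, 179.02593994140625), (83.32093811035156, 54.871856689453125))
(array([ 0.6109, -0.0757,  0.0303]), [np.float64(0.000261220974115786), np.float64(0.0002612209741158891)])
[[138, 7, 171], [21, 84, 112], [35, 14, 218], [30, 14, 217], [26, 19, 220], [30, 20, 218], [31, 24, 219], [29, 28, 218], [31, 29, 219], [31, 30, 219], [31, 33, 219], [29, 35, 221], [135, 10, 148]]
```

```bash
python3 -c "
from h import *
o=status.get_obs();M=R.from_rotvec(o['orientation']).as_matrix();print(M.T@(np.array([.610,-.0755,-.012])-o['tcp_pos']),o['tcp_pos'])"
```

```text
[ 0.0045 -0.059   0.1913] [ 0.5964 -0.1332  0.1793]
```

```bash
python3 -m handwheel '[{"dp":[0.004,-0.05,0.02],"delta_rot":[0,0,0]},{"dp":[0.0045,-0.059,0.07],"delta_rot":[0,0,0]},{"dp":[0.0045,-0.059,0.12],"delta_rot":[0,0,0]},{"dp":[0.0045,-0.059,0.155],"delta_rot":[0,0,0]},{"dp":[0.0045,-0.059,0.177],"delta_rot":[0,0,0]},{"dp":[0.0045,-0.059,0.188],"delta_rot":[0,0,0]},{"dp":[0.0045,-0.059,0.19],"delta_rot":[0,0,0]},{"dp":[0.0045,-0.059,0.19],"delta_rot":[0,0,0]}]'
python3 -m handwheel '[{"dp":[0,0,0],"delta_rot":[0,0,0]},{"dp":[0,0,0],"delta_rot":[0,0,0]},{"dp":[0,0,0],"delta_rot":[0,0,0]},{"dp":[0,0,0],"delta_rot":[0,0,0]},{"dp":[0,0,0],"delta_rot":[0,0,0]}]' 0 50; python3 -c "
from h import *
a=np.radians(9.25);c=np.array([.5114,-.3154])
x=np.array([np.cos(a),np.sin(a)]);p=c-.0385*x;print(p)
go((*(p+[.0,.03]),.15),a-np.pi/2);print(status.get_obs()['tcp_pos'])"
```

```text
clock: 14.32
tcp_pos: [0.6103, -0.0773, -0.01]
orientation: [-3.132, 0.247, -0.003]
contact_force: [0.6, 0.3, 0.7]
grip_width: 0.0855
gripper_force: 0.0
clock: 14.95
tcp_pos: [0.61, -0.0772, -0.0102]
orientation: [-3.131, 0.247, -0.002]
contact_force: [-1.3, 0.9, 6.0]
grip_width: 0.0492
gripper_force: 52.8
[ 0.4734 -0.3216]
dp [-0.1011  0.2331 -0.1604] drot [-0.0003 -0.0012 -0.3187] | tcp [ 0.61   -0.0772 -0.0102] q [-0.4985  0.8077  0.7481  1.8853 -0.785   0.7698 -1.0345] w 0.04919484319432109 t 14.95
[ 0.61   -0.0772 -0.0102]
```

```bash
python3 -m handwheel '[{"dp":[0,0,-0.02],"delta_rot":[0,0,0]},{"dp":[0,0,-0.06],"delta_rot":[0,0,0]},{"dp":[0,0,-0.11],"delta_rot":[0,0,0]},{"dp":[-0.015,0.03,-0.15],"delta_rot":[0,0,-0.03]},{"dp":[-0.035,0.08,-0.16],"delta_rot":[0,0,-0.1]},{"dp":[-0.06,0.13,-0.16],"delta_rot":[0,0,-0.18]},{"dp":[-0.08,0.18,-0.16],"delta_rot":[0,0,-0.26]},{"dp":[-0.101,0.22,-0.16],"delta_rot":[0,0,-0.319]},{"dp":[-0.101,0.233,-0.16],"delta_rot":[0,0,-0.319]},{"dp":[-0.101,0.233,-0.16],"delta_rot":[0,0,-0.319]},{"dp":[-0.101,0.233,-0.16],"delta_rot":[0,0,-0.319]}]'; python3 shot.py w9; python3 -c "
from h import *
import pickle
f=pickle.load(open('pics/w9.pkl','rb'))
a=np.radians(9.25);M=np.array([[np.cos(a),-np.sin(a)],[np.sin(a),np.cos(a)]]);c=np.array([.5114,-.3154])
for z,L in((.014,[(105,56),(105,-56),(-105,56),(-105,-56)]),(.011,[(24,50),(24,-50)])):print(proj(f,np.c_[c+np.array(L)/1000@M.T,[z]*len(L)]))
print(status.get_obs()['joints'])"
```

```text
clock: 16.32
tcp_pos: [0.4742, -0.29, 0.149]
orientation: [-3.13, -0.257, -0.0]
contact_force: [0.3, 0.5, -1.4]
grip_width: 0.049
gripper_force: 52.1
[[245.6461  15.218 ]
 [389.8095  15.7499]
 [250.3168 263.9971]
 [370.3783 264.4795]]
[[255.0602 122.0622]
 [373.3472 122.5152]]
[-0.2358  0.4829  0.893   1.9458 -0.4672  0.9337 -0.5175]
```

View pics/w9.png

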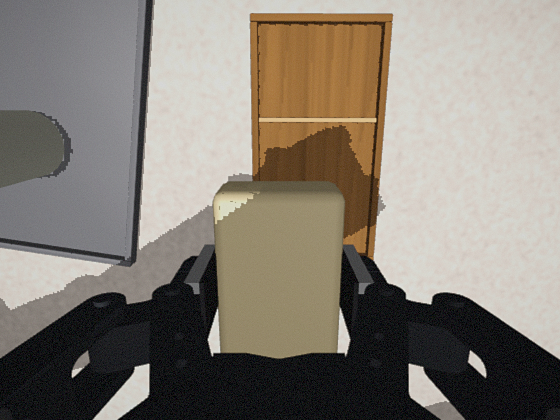

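The soap hangs over the shower tray, corners (250,14) and (392,14), ridge at y=120. That is 3 mm more to −y than the top view gave, so I use the mean.

```bash
python3 -c "
from h import *
go((.474,-.323,-.010),np.radians(9.25-90))"
```

```text
dp [-0.0056  0.0327  0.1588] drot [-0.0006  0.0001  0.0028] | tcp [ 0.4742 -0.2899  0.1489] q [-0.2358  0.4829  0.893   1.9458 -0.4672  0.9337 -0.5175] w 0.04887315671793188 t 16.375
```

```bash
python3 -m handwheel '[{"dp":[-0.0056,0.033,0.03],"delta_rot":[0,0,0.003]},{"dp":[-0.0056,0.033,0.07],"delta_rot":[0,0,0.003]},{"dp":[-0.0056,0.033,0.11],"delta_rot":[0,0,0.003]},{"dp":[-0.0056,0.033,0.135],"delta_rot":[0,0,0.003]},{"dp":[-0.0056,0.033,0.15],"delta_rot":[0,0,0.003]},{"dp":[-0.0056,0.033,0.158],"delta_rot":[0,0,0.003]},{"dp":[-0.0056,0.033,0.159],"delta_rot":[0,0,0.003]},{"dp":[-0.0056,0.033,0.159],"delta_rot":[0,0,0.003]}]'
```

```text
clock: 17.38
tcp_pos: [0.4735, -0.3252, -0.0093]
orientation: [3.131, 0.249, 0.002]
contact_force: [-0.8, 0.2, -1.2]
grip_width: 0.0486
gripper_force: 52.3
```

```bash
python3 -m handwheel '[{"dp":[0,0,0],"delta_rot":[0,0,0]},{"dp":[0,0,0],"delta_rot":[0,0,0]},{"dp":[0,0,0],"delta_rot":[0,0,0]},{"dp":[0,0,-0.03],"delta_rot":[0,0,0]},{"dp":[0,0,-0.08],"delta_rot":[0,0,0]},{"dp":[0,0,-0.14],"delta_rot":[0,0,0]},{"dp":[0,0,-0.19],"delta_rot":[0,0,0]},{"dp":[0,0,-0.2],"delta_rot":[0,0,0]}]' 0.75
python3 shot.py w10
python3 - <<'E'
from h import *
import pickle
f=pickle.load(open("pics/w10.pkl","rb"));h=cv2.cvtColor(f["img"],cv2.COLOR_BGR2HSV)
a=np.radians(9.25);M=np.array([[np.cos(a),-np.sin(a)],[np.sin(a),np.cos(a)]])
m=((h[...,0]<25)&(h[...,1]>105)).astype(np.uint8);m[300:]=0
c=blobs(cv2.morphologyEx(m,cv2.MORPH_CLOSE,np.ones((3,3))),2000)[0]
p=plane(f,cv2.convexHull(c)[:,0]+0.,.014)[:,:2]*1000;r=cv2.minAreaRect(p.astype(np.float32));print("tray",r)
u,v=proj(f,[.474,-.324,.031])[0].astype(int)
s=((h[...,0]>15)&(h[...,1]<100)&(h[...,1]>10)&(h[...,2]>110)).astype(np.uint8);k=np.zeros_like(s);k[v-60:v+60,u-50:u+50]=s[v-60:v+60,u-50:u+50]
for c in blobs(cv2.morphologyEx(k,cv2.MORPH_OPEN,np.ones((5,5))),500):
    q=plane(f,cv2.convexHull(c)[:,0]+0.,.031)[:,:2]*1000;R_=cv2.minAreaRect(q.astype(np.float32));print("soap",R_,"in tray",(np.array(R_[0])-r[0])@M)
go((.585,.065,.26),np.radians(-60))
print(status.get_obs()["contact_force"])
E
```

```text
clock: 18.38
tcp_pos: [0.4743, -0.3264, 0.1934]
orientation: [3.129, 0.248, 0.008]
contact_force: [0.2, 0.4, -0.8]
grip_width: 0.0635
gripper_force: 0.0
tray ((514.0426635742188, -317.7028503417969), (208.13601684570312, 110.70081329345703), 9.212787628173828)
soap ((473.56744384765625, -326.09857177734375), (75.01708984375, 48.28485107421875), 9.118014335632324) in tray [-41.2984  -1.7805]
dp [ 0.1715 -0.3683 -0.0673] drot [ 0.0027 -0.0037 -0.365 ] | tcp [ 0.4741 -0.3258  0.1927] q [-0.1997  0.4618  0.9329  1.8646 -0.4332  1.0281 -0.4999] w 0.06388393160010865 t 18.425
[ 0.3145 -0.1003 -0.5065]
```

```bash
python3 -m handwheel '[{"dp":[0.025,-0.05,-0.02],"delta_rot":[0,0,-0.05]},{"dp":[0.047,-0.1,-0.04],"delta_rot":[0,0,-0.1]},{"dp":[0.07,-0.15,-0.05],"delta_rot":[0,0,-0.15]},{"dp":[0.093,-0.2,-0.06],"delta_rot":[0,0,-0.2]},{"dp":[0.116,-0.25,-0.06],"delta_rot":[0,0,-0.25]},{"dp":[0.14,-0.3,-0.06],"delta_rot":[0,0,-0.3]},{"dp":[0.163,-0.35,-0.06],"delta_rot":[0,0,-0.35]},{"dp":[0.171,-0.368,-0.06],"delta_rot":[0,0,-0.365]},{"dp":[0.171,-0.368,-0.06],"delta_rot":[0,0,-0.365]},{"dp":[0.171,-0.368,-0.06],"delta_rot":[0,0,-0.365]}]' 1
cat > capw.py <<'E'
import sys,pickle
from h import *
X={"tall":[.5984,.0751,.093],"short":[.4797,.0842,.063]}[sys.argv[2]]
f=pickle.load(open(f"pics/{sys.argv[1]}.pkl","rb"));g=cv2.cvtColor(f["img"],cv2.COLOR_BGR2GRAY);q=proj(f,X)[0];print("pred",q)
for c in blobs(g<80,200):
    if np.linalg.norm(cen(c)-q)<50 and len(c)>5:
        e=cv2.fitEllipse(c);print(e,plane(f,e[0],X[2]))
go((X[0],X[1],float(sys.argv[3])),np.radians(float(sys.argv[4])))
E
python3 shot.py w11; python3 capw.py w11 tall .025 -60
```

```text
clock: 19.68
tcp_pos: [0.583, 0.0629, 0.2496]
orientation: [3.035, 0.808, -0.002]
contact_force: [-0.2, 0.1, 0.2]
grip_width: 0.0852
gripper_force: 0.0
pred [273.5215 161.9699]
dp [ 0.0195 -0.0032  0.2249] drot [ 0.0003  0.0007 -0.0038] | tcp [0.5831 0.0628 0.2499] q [-0.8638  0.3869  0.8609  1.7683 -0.3206  1.1345 -0.9526] w 0.08505170767832287 t 19.725
```

Run:
```python
from h import *
import pickle
f=pickle.load(open("pics/w11.pkl","rb"));g=cv2.cvtColor(f["img"],cv2.COLOR_BGR2GRAY)
print(g[162,220:330:6],g[120:220:6,273])
for t in(30,40,50,60):
    for c in blobs(g<t,150):
        if np.linalg.norm(cen(c)-[273,162])<60:e=cv2.fitEllipse(c);print(t,e,plane(f,e[0],.093))
```

```text
[157 157 159 158 159 160 159 135  73  73  26  28 132  79  81  79  81  78
  77] [167 169 168 181 187  73  73  68  36 134  78  85  86  80  80  82  79]
40 ((280.93359375, 163.46629333496094), (10.295368194580078, 26.27922821044922), 41.268733978271484) [[0.6006 0.0685 0.093 ]]
50 ((276.0043640136719, 158.05712890625), (23.38045310974121, 25.843141555786133), 162.41441345214844) [[0.6027 0.0749 0.093 ]]
60 ((275.4016418457031, 158.20208740234375), (24.826622009277344, 26.11744499206543), 153.19412231445312) [[0.6023 0.0753 0.093 ]]
```

```bash
python3 -m handwheel '[{"dp":[0.021,-0.001,0.04],"delta_rot":[0,0,0]},{"dp":[0.021,-0.001,0.09],"delta_rot":[0,0,0]},{"dp":[0.021,-0.001,0.14],"delta_rot":[0,0,0]},{"dp":[0.021,-0.001,0.18],"delta_rot":[0,0,0]},{"dp":[0.021,-0.001,0.21],"delta_rot":[0,0,0]},{"dp":[0.021,-0.001,0.224],"delta_rot":[0,0,0]},{"dp":[0.021,-0.001,0.226],"delta_rot":[0,0,0]},{"dp":[0.021,-0.001,0.226],"delta_rot":[0,0,0]}]'
python3 -m handwheel '[{"dp":[0,0,0],"delta_rot":[0,0,0]},{"dp":[0,0,0],"delta_rot":[0,0,0]},{"dp":[0,0,0],"delta_rot":[0,0,0]},{"dp":[0,0,0],"delta_rot":[0,0,0]},{"dp":[0,0,0],"delta_rot":[0,0,0]},{"dp":[0,0,0],"delta_rot":[0,0,0]}]' 0 40;python3 -c "
from h import *
a=np.radians(9.25);p=np.array([.513,-.317])+.0625*np.array([np.cos(a),np.sin(a)]);print(p)
go((*p,.2),np.radians(-81))"
```

```text
clock: 20.72
tcp_pos: [0.6022, 0.0764, 0.0252]
orientation: [3.035, 0.812, 0.003]
contact_force: [1.5, -0.3, 0.5]
grip_width: 0.0857
gripper_force: 0.0
clock: 21.48
tcp_pos: [0.6017, 0.077, 0.0246]
orientation: [-3.034, -0.813, -0.001]
contact_force: [-0.8, 0.5, 5.9]
grip_width: 0.0366
gripper_force: 40.1
[ 0.5747 -0.307 ]
dp [-0.2153  0.3189 -0.1756] drot [-0.0003 -0.0009  0.3667] | tcp [0.6017 0.077  0.0246] q [-0.689   0.69    0.6384  1.8914 -0.5876  0.7545 -0.7648] w 0.03663846206561368 t 21.475
```

```bash
python3 -m handwheel '[{"dp":[0,0,-0.02],"delta_rot":[0,0,0]},{"dp":[0,0,-0.06],"delta_rot":[0,0,0]},{"dp":[-0.02,0.03,-0.1],"delta_rot":[0,0,0.03]},{"dp":[-0.05,0.075,-0.12],"delta_rot":[0,0,0.09]},{"dp":[-0.08,0.12,-0.12],"delta_rot":[0,0,0.15]},{"dp":[-0.11,0.165,-0.12],"delta_rot":[0,0,0.2]},{"dp":[-0.14,0.21,-0.12],"delta_rot":[0,0,0.25]},{"dp":[-0.17,0.255,-0.12],"delta_rot":[0,0,0.3]},{"dp":[-0.2,0.295,-0.12],"delta_rot":[0,0,0.35]},{"dp":[-0.215,0.319,-0.12],"delta_rot":[0,0,0.367]},{"dp":[-0.215,0.319,-0.12],"delta_rot":[0,0,0.367]},{"dp":[-0.215,0.319,-0.12],"delta_rot":[0,0,0.367]}]';python3 -c "
from h import *
a=np.radians(9.25);p=np.array([.513,-.317])+.0625*np.array([np.cos(a),np.sin(a)])
go((*p,.0246),np.radians(-81))"
```

```text
clock: 22.98
tcp_pos: [0.5749, -0.3059, 0.1443]
orientation: [-3.131, -0.247, -0.0]
contact_force: [1.2, 1.2, -1.0]
grip_width: 0.0369
gripper_force: 40.4
dp [-0.0004  0.0011  0.1197] drot [-0.0008 -0.0003  0.0005] | tcp [ 0.5749 -0.3059  0.1443] q [-0.1651  0.6387  0.8289  1.7167 -0.5392  1.03   -0.56  ] w 0.036929390218455246 t 22.975
```

```bash
python3 -m handwheel '[{"dp":[0,0.001,0.03],"delta_rot":[0,0,0]},{"dp":[0,0.001,0.07],"delta_rot":[0,0,0]},{"dp":[0,0.001,0.1],"delta_rot":[0,0,0]},{"dp":[0,0.001,0.114],"delta_rot":[0,0,0]},{"dp":[0,0.001,0.12],"delta_rot":[0,0,0]},{"dp":[0,0.001,0.12],"delta_rot":[0,0,0]},{"dp":[0,0.001,0.12],"delta_rot":[0,0,0]}]'
```

```text
clock: 23.85
tcp_pos: [0.5757, -0.3081, 0.025]
orientation: [3.131, 0.247, 0.002]
contact_force: [0.6, -0.2, 0.2]
grip_width: 0.0365
gripper_force: 40.4
```

```bash
python3 -m handwheel '[{"dp":[0,0,0],"delta_rot":[0,0,0]},{"dp":[0,0,0],"delta_rot":[0,0,0]},{"dp":[0,0,0],"delta_rot":[0,0,0]},{"dp":[0,0,0],"delta_rot":[0,0,0]},{"dp":[0,0,-0.02],"delta_rot":[0,0,0]},{"dp":[0,0,-0.06],"delta_rot":[0,0,0]},{"dp":[0,0,-0.11],"delta_rot":[0,0,0]},{"dp":[0,0,-0.16],"delta_rot":[0,0,0]},{"dp":[0,0,-0.21],"delta_rot":[0,0,0]},{"dp":[0,0,-0.22],"delta_rot":[0,0,0]}]' 0.8;python3 -c "
from h import *
go((.475,-.07,.25),np.radians(-25))"
```

```text
clock: 25.1
tcp_pos: [0.576, -0.3098, 0.2493]
orientation: [3.129, 0.244, 0.01]
contact_force: [-0.0, 0.1, -0.5]
grip_width: 0.0687
gripper_force: 0.0
dp [-0.0625 -0.2525 -0.002 ] drot [ 0.0066 -0.0037 -0.9786] | tcp [ 0.576  -0.3098  0.2493] q [-0.2125  0.542   0.9105  1.6133 -0.4533  1.2038 -0.6232] w 0.06865677506337521 t 25.1
```

```bash
python3 -m handwheel '[{"dp":[-0.01,-0.04,0],"delta_rot":[0,0,-0.16]},{"dp":[-0.02,-0.08,0],"delta_rot":[0,0,-0.32]},{"dp":[-0.03,-0.12,0],"delta_rot":[0,0,-0.48]},{"dp":[-0.04,-0.16,0],"delta_rot":[0,0,-0.64]},{"dp":[-0.05,-0.2,0],"delta_rot":[0,0,-0.8]},{"dp":[-0.0625,-0.24,0],"delta_rot":[0,0,-0.96]},{"dp":[-0.0625,-0.2525,0],"delta_rot":[0,0,-0.979]},{"dp":[-0.0625,-0.2525,0],"delta_rot":[0,0,-0.979]},{"dp":[-0.0625,-0.2525,0],"delta_rot":[0,0,-0.979]},{"dp":[-0.0625,-0.2525,0],"delta_rot":[0,0,-0.979]}]' 1; python3 shot.py w12
python3 - <<'E'
from h import *
import pickle
f=pickle.load(open("pics/w12.pkl","rb"));print(proj(f,[.4746,-.07,.085]), 347*58/ (f["world_from_camera"][2,3]-.085)/1000)
s=f["img"].copy()
cv2.imwrite("pics/w12s.png",s); go((.4746,-.07,.04),np.radians(-25))
E
```

```text
clock: 26.35
tcp_pos: [0.4739, -0.0696, 0.2439]
orientation: [2.65, 1.686, -0.001]
contact_force: [1.1, -0.0, 0.1]
grip_width: 0.0855
gripper_force: 0.0
[[277.175  181.0876]] 62.48955809931818
dp [-0.0001  0.0009  0.2039] drot [ 0.0002  0.0007 -0.0011] | tcp [ 0.4739 -0.0694  0.2439] q [-0.6552  0.1208  0.742   2.0051 -0.0932  1.0493 -0.3076] w 0.08537207199168974 t 26.4
```

View pics/w12s.png

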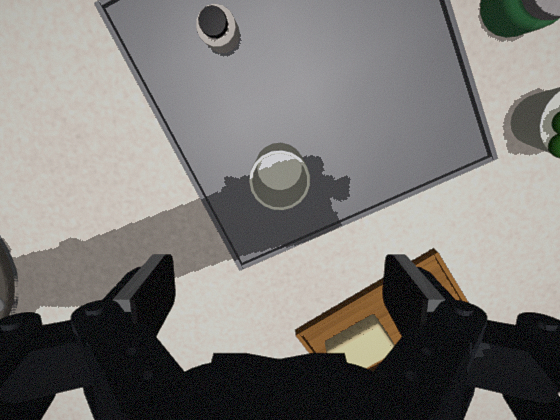

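The tumbler rim sits at (280,180), 3 px from the prediction. I go down on it.

```bash
python3 -m handwheel '[{"dp":[0,0.003,0.04],"delta_rot":[0,0,0]},{"dp":[0,0.003,0.09],"delta_rot":[0,0,0]},{"dp":[0,0.003,0.14],"delta_rot":[0,0,0]},{"dp":[0,0.003,0.175],"delta_rot":[0,0,0]},{"dp":[0,0.003,0.2],"delta_rot":[0,0,0]},{"dp":[0,0.003,0.218],"delta_rot":[0,0,0]},{"dp":[0,0.003,0.22],"delta_rot":[0,0,0]},{"dp":[0,0.003,0.22],"delta_rot":[0,0,0]}]'
python3 -m handwheel '[{"dp":[0,0,0],"delta_rot":[0,0,0]},{"dp":[0,0,0],"delta_rot":[0,0,0]},{"dp":[0,0,0],"delta_rot":[0,0,0]},{"dp":[0,0,0],"delta_rot":[0,0,0]},{"dp":[0,0,0],"delta_rot":[0,0,0]}]' 0 40;python3 -c "
from h import *
go((.5627,.3543,.16),np.radians(10.5))"
```

```text
clock: 27.4
tcp_pos: [0.4768, -0.07, 0.0243]
orientation: [2.649, 1.689, 0.0]
contact_force: [0.9, 0.3, 0.7]
grip_width: 0.085
gripper_force: 0.0
clock: 28.02
tcp_pos: [0.4769, -0.0694, 0.0249]
orientation: [2.648, 1.69, 0.002]
contact_force: [-1.5, 0.6, 7.3]
grip_width: 0.0567
gripper_force: 41.7
dp [ 0.4206 -0.1006 -0.1347] drot [ 0.0012 -0.0008 -0.6181] | tcp [ 0.4769 -0.0694  0.0249] q [-0.4179  0.5014  0.5406  2.1804 -0.4754  0.5727  0.0398] w 0.056708298449832356 t 28.025
```

```bash
python3 -m handwheel '[{"dp":[0,0,-0.02],"delta_rot":[0,0,0]},{"dp":[0,0,-0.06],"delta_rot":[0,0,0]},{"dp":[0.02,-0.005,-0.11],"delta_rot":[0,0,0]},{"dp":[0.06,-0.015,-0.135],"delta_rot":[0,0,-0.08]},{"dp":[0.11,-0.026,-0.135],"delta_rot":[0,0,-0.16]},{"dp":[0.16,-0.038,-0.135],"delta_rot":[0,0,-0.24]},{"dp":[0.21,-0.05,-0.135],"delta_rot":[0,0,-0.32]},{"dp":[0.26,-0.062,-0.135],"delta_rot":[0,0,-0.4]},{"dp":[0.31,-0.074,-0.135],"delta_rot":[0,0,-0.48]},{"dp":[0.36,-0.086,-0.135],"delta_rot":[0,0,-0.56]},{"dp":[0.4,-0.096,-0.135],"delta_rot":[0,0,-0.618]},{"dp":[0.42,-0.1,-0.135],"delta_rot":[0,0,-0.618]}]'
python3 -m handwheel '[{"dp":[0,0,0],"delta_rot":[0,0,0]},{"dp":[0,0,0],"delta_rot":[0,0,0]}]';python3 -c "
from h import *
go((.5627,.3543,.025),np.radians(10.5))"
```

```text
clock: 29.52
tcp_pos: [0.562, 0.3562, 0.1587]
orientation: [-2.006, -2.417, 0.0]
contact_force: [-0.3, -0.4, -1.8]
grip_width: 0.0567
gripper_force: 43.6
clock: 29.78
tcp_pos: [0.563, 0.3508, 0.159]
orientation: [2.013, 2.411, -0.002]
contact_force: [1.2, -1.0, -2.6]
grip_width: 0.0572
gripper_force: 43.6
dp [0.0037 0.0004 0.134 ] drot [-0.0005  0.0015 -0.0035] | tcp [0.563  0.3508 0.159 ] q [-0.9737  0.54    0.4603  1.6572 -0.2717  1.0096 -0.2443] w 0.057160027200699945 t 29.775
```

```bash
python3 -m handwheel '[{"dp":[0.003,0,0.03],"delta_rot":[0,0,0]},{"dp":[0.003,0,0.07],"delta_rot":[0,0,0]},{"dp":[0.003,0,0.105],"delta_rot":[0,0,0]},{"dp":[0.003,0,0.125],"delta_rot":[0,0,0]},{"dp":[0.003,0,0.133],"delta_rot":[0,0,0]},{"dp":[0.003,0,0.134],"delta_rot":[0,0,0]},{"dp":[0.003,0,0.134],"delta_rot":[0,0,0]}]'
```

```text
clock: 30.65
tcp_pos: [0.563, 0.3569, 0.0262]
orientation: [2.009, 2.415, 0.003]
contact_force: [0.3, 0.3, -0.6]
grip_width: 0.057
gripper_force: 43.7
```

```bash
python3 -m handwheel '[{"dp":[0,0,0.001],"delta_rot":[0,0,0]},{"dp":[0,0,0.001],"delta_rot":[0,0,0]}]'; python3 -m handwheel '[{"dp":[0,0,0],"delta_rot":[0,0,0]},{"dp":[0,0,0],"delta_rot":[0,0,0]},{"dp":[0,0,0],"delta_rot":[0,0,0]},{"dp":[0,0,0],"delta_rot":[0,0,0]},{"dp":[0,0,-0.02],"delta_rot":[0,0,0]},{"dp":[0,0,-0.06],"delta_rot":[0,0,0]},{"dp":[0,0,-0.11],"delta_rot":[0,0,0]},{"dp":[0,0,-0.16],"delta_rot":[0,0,0]},{"dp":[0,0,-0.21],"delta_rot":[0,0,0]},{"dp":[0,0,-0.22],"delta_rot":[0,0,0]}]' 0.9;python3 -c "
from h import *
go((.48,.075,.23),np.radians(-10))"
```

```text
clock: 30.9
tcp_pos: [0.5628, 0.3569, 0.0251]
orientation: [2.009, 2.415, 0.003]
contact_force: [-1.4, 0.0, 3.6]
grip_width: 0.0568
gripper_force: 44.0
clock: 32.15
tcp_pos: [0.5644, 0.357, 0.2499]
orientation: [2.009, 2.413, 0.013]
contact_force: [0.4, -0.2, 0.3]
grip_width: 0.0769
gripper_force: 0.0
dp [-0.2621 -0.1343  0.0179] drot [ 0.0066 -0.0051  0.3569] | tcp [0.5644 0.357  0.2499] q [-1.0035  0.4609  0.4957  1.5616 -0.2329  1.1696 -0.2796] w 0.07692022399589463 t 32.15
```

```bash
python3 -m handwheel '[{"dp":[-0.05,-0.026,0.02],"delta_rot":[0,0,0.07]},{"dp":[-0.1,-0.052,0.02],"delta_rot":[0,0,0.14]},{"dp":[-0.15,-0.078,0.02],"delta_rot":[0,0,0.21]},{"dp":[-0.2,-0.104,0.02],"delta_rot":[0,0,0.28]},{"dp":[-0.25,-0.13,0.02],"delta_rot":[0,0,0.35]},{"dp":[-0.262,-0.134,0.02],"delta_rot":[0,0,0.357]},{"dp":[-0.262,-0.134,0.02],"delta_rot":[0,0,0.357]},{"dp":[-0.262,-0.134,0.02],"delta_rot":[0,0,0.357]},{"dp":[-0.262,-0.134,0.02],"delta_rot":[0,0,0.357]}]' 1; python3 shot.py w13; sed -i 's/for c in blobs(g<80,200):/for c in [c for t in (35,45,55,65,80) for c in blobs(g<t,200)]:/' capw.py; python3 capw.py w13 short .002 -10
```

```text
clock: 33.28
tcp_pos: [0.4783, 0.0758, 0.2239]
orientation: [2.403, 2.023, -0.001]
contact_force: [0.2, -0.0, 0.2]
grip_width: 0.0851
gripper_force: 0.0
pred [276.3516 171.2935]
((279.68438720703125, 173.74440002441406), (15.817798614501953, 27.074979782104492), 71.95549011230469) [[0.4824 0.0814 0.063 ]]
((279.7364196777344, 173.68704223632812), (15.885509490966797, 27.411945343017578), 72.15064239501953) [[0.4825 0.0814 0.063 ]]
((279.092529296875, 169.88792419433594), (23.547340393066406, 26.093074798583984), 0.8051655292510986) [[0.4825 0.0851 0.063 ]]
((278.6416931152344, 169.895263671875), (23.780170440673828, 26.16525650024414), 173.17587280273438) [[0.4821 0.0851 0.063 ]]
((278.63348388671875, 169.75851440429688), (25.657875061035156, 26.52230453491211), 1.9300123453140259) [[0.4821 0.0853 0.063 ]]
dp [ 0.0089 -0.      0.2218] drot [-0.0002  0.0005  0.0026] | tcp [0.4783 0.0756 0.2238] q [-0.8856  0.1573  0.6774  2.0167 -0.1161  1.0053 -0.3237] w 0.08580780889713124 t 33.325
```

```bash
python3 -m handwheel '[{"dp":[0.0095,0.002,0.04],"delta_rot":[0,0,0]},{"dp":[0.0095,0.002,0.09],"delta_rot":[0,0,0]},{"dp":[0.0095,0.002,0.14],"delta_rot":[0,0,0]},{"dp":[0.0095,0.002,0.18],"delta_rot":[0,0,0]},{"dp":[0.0095,0.002,0.205],"delta_rot":[0,0,0]},{"dp":[0.0095,0.002,0.219],"delta_rot":[0,0,0]},{"dp":[0.0095,0.002,0.222],"delta_rot":[0,0,0]},{"dp":[0.0095,0.002,0.222],"delta_rot":[0,0,0]}]'
python3 -m handwheel '[{"dp":[0,0,0],"delta_rot":[0,0,0]},{"dp":[0,0,0],"delta_rot":[0,0,0]},{"dp":[0,0,0],"delta_rot":[0,0,0]},{"dp":[0,0,0],"delta_rot":[0,0,0]},{"dp":[0,0,0],"delta_rot":[0,0,0]},{"dp":[0,0,0],"delta_rot":[0,0,0]}]' 0 40;python3 -c "
from h import *
a=np.radians(10.5);M=np.array([[np.cos(a),-np.sin(a)],[np.sin(a),np.cos(a)]]);p=np.array([.5305,.3117])+M@[.0395,-.048];print(p)
go((*p,.14),a)"
```

```text
clock: 34.33
tcp_pos: [0.4823, 0.0837, 0.0026]
orientation: [2.406, 2.02, 0.002]
contact_force: [0.8, -0.2, 0.8]
grip_width: 0.0854
gripper_force: 0.0
clock: 35.08
tcp_pos: [0.4819, 0.0836, 0.0027]
orientation: [-2.406, -2.02, -0.001]
contact_force: [-1.4, 1.2, 7.7]
grip_width: 0.0366
gripper_force: 39.2
[0.5781 0.2717]
dp [ 0.202   0.0622 -0.1371] drot [ 0.0005 -0.0008 -0.3573] | tcp [0.4819 0.0836 0.0027] q [-0.6673  0.5408  0.4609  2.1677 -0.4725  0.5287 -0.0234] w 0.036619576774179326 t 35.075
```

```bash
python3 -m handwheel '[{"dp":[0,0,-0.02],"delta_rot":[0,0,0]},{"dp":[0,0,-0.06],"delta_rot":[0,0,0]},{"dp":[0,0,-0.11],"delta_rot":[0,0,0]},{"dp":[0.04,0.012,-0.137],"delta_rot":[0,0,-0.07]},{"dp":[0.08,0.025,-0.137],"delta_rot":[0,0,-0.14]},{"dp":[0.12,0.037,-0.137],"delta_rot":[0,0,-0.21]},{"dp":[0.16,0.049,-0.137],"delta_rot":[0,0,-0.28]},{"dp":[0.19,0.059,-0.137],"delta_rot":[0,0,-0.34]},{"dp":[0.202,0.062,-0.137],"delta_rot":[0,0,-0.357]},{"dp":[0.202,0.062,-0.137],"delta_rot":[0,0,-0.357]},{"dp":[0.202,0.062,-0.137],"delta_rot":[0,0,-0.357]}]';python3 -c "
from h import *
go((.5781,.2717,.0027),np.radians(10.5))"
```

```text
clock: 36.45
tcp_pos: [0.5773, 0.2697, 0.139]
orientation: [2.012, 2.412, -0.002]
contact_force: [0.0, -0.0, -1.2]
grip_width: 0.0367
gripper_force: 40.5
dp [0.0019 0.0012 0.1363] drot [-0.0008  0.0008 -0.0029] | tcp [0.5773 0.2697 0.139 ] q [-0.8955  0.5282  0.501   1.7425 -0.3017  0.9491 -0.0937] w 0.03665695669411826 t 36.45
```

```bash
python3 -m handwheel '[{"dp":[0.002,0.001,0.03],"delta_rot":[0,0,0]},{"dp":[0.002,0.001,0.07],"delta_rot":[0,0,0]},{"dp":[0.002,0.001,0.105],"delta_rot":[0,0,0]},{"dp":[0.002,0.001,0.127],"delta_rot":[0,0,0]},{"dp":[0.002,0.001,0.136],"delta_rot":[0,0,0]},{"dp":[0.002,0.001,0.137],"delta_rot":[0,0,0]},{"dp":[0.002,0.001,0.137],"delta_rot":[0,0,0]}]'
```

```text
clock: 37.33
tcp_pos: [0.5792, 0.2739, 0.0029]
orientation: [2.009, 2.414, 0.003]
contact_force: [0.4, -0.1, -0.3]
grip_width: 0.0367
gripper_force: 40.5
```

```bash
python3 -m handwheel '[{"dp":[0,0,0.001],"delta_rot":[0,0,0]},{"dp":[0,0,0.001],"delta_rot":[0,0,0]},{"dp":[0,0,0.001],"delta_rot":[0,0,0]},{"dp":[0,0,0.001],"delta_rot":[0,0,0]},{"dp":[0,0,-0.02],"delta_rot":[0,0,0]},{"dp":[0,0,-0.06],"delta_rot":[0,0,0]},{"dp":[0,0,-0.11],"delta_rot":[0,0,0]},{"dp":[0,0,-0.16],"delta_rot":[0,0,0]},{"dp":[0,0,-0.21],"delta_rot":[0,0,0]},{"dp":[0,0,-0.26],"delta_rot":[0,0,0]},{"dp":[0,0,-0.28],"delta_rot":[0,0,0]}]' 0.8
python3 -m handwheel '[{"dp":[-0.05,-0.05,0],"delta_rot":[0,0,0]},{"dp":[-0.1,-0.09,0],"delta_rot":[0,0,0]},{"dp":[-0.1,-0.09,0],"delta_rot":[0,0,0]},{"dp":[-0.1,-0.09,0],"delta_rot":[0,0,0]}]'
python3 shot.py w14
python3 - <<'E'
from h import *
s=vision.grab_frame("scene")["img"];t=vision.grab_frame("top")["img"];w=cv2.imread("pics/w14.png")
a=cv2.resize(s[130:320,60:400],(800,447)[::1] if 0 else (490,274))
cv2.imwrite("pics/fin.png",np.vstack([cv2.resize(s[135:320,60:400],(800,435)),np.hstack([cv2.resize(w,(220,165)),cv2.resize(t[190:320,90:205],(146,165)),cv2.resize(t[190:330,380:490],(130,165)),cv2.resize(t[100:190,200:400],(304,165))])]))
E
```

```text
clock: 38.7
tcp_pos: [0.5798, 0.2736, 0.2874]
orientation: [2.009, 2.413, 0.01]
contact_force: [-0.3, -0.6, -0.9]
grip_width: 0.0683
gripper_force: 0.0
clock: 39.2
tcp_pos: [0.5082, 0.1588, 0.2834]
orientation: [-2.011, -2.414, -0.004]
contact_force: [0.5, 1.1, 0.3]
grip_width: 0.0685
gripper_force: 0.0
```

View pics/fin.png

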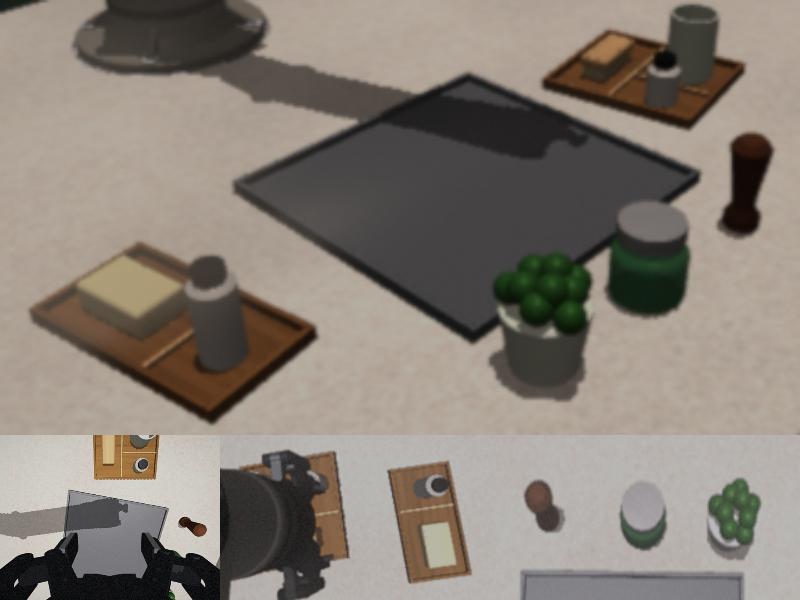

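The final picture shows the soap and the tall bottle (218,310) in the shower tray. The brush, tumbler and short bottle are each in their own bay of the basin tray. The bystanders are untouched and the robot is clear.

```bash
python3 -c "
from bench import r
print(r.hand_in())"
```

```text
the job is handed in; nothing more can be done
None
```

Both guest kits are made up and the job is handed in at about 39 s, with every item in its own bay and the jar, plant and shaving brush untouched; the first try for the nail brush closed on top of it (about 8 N) before I corrected the height.

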